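Hold a sprung probe on a sample puck

TASK

Put the metal sample puck face up into the round nest of the probe fixture's tray and push the tray fully in. Then press the black pad of the spring lever down, never as far as its hard stop, until the lever bar lies midway between the two dark ribs on the white gauge plate (the pad goes down about 40 mm) so that the probe rests on the puck. Finish while still holding the lever there with the fingers: do not let go, and leave the other things on the desk where they are.

Things in the scene. Friction and masses are not known exactly. Their poses are not given: they have to be found in the camera images.
- puck_center (a point): centre of the loose sample puck: a plain metal disc 25 mm in diameter and 11 mm high (with a small dark chip in its upper face), lying flat on the desk with the chip up; the point is half-way up; z axis up. It starts to the left or to the right of the fixture
- fixture: fixed probe fixture; origin on the desk, x axis pointing away from the robot's side, y to its left, z up. Base plate 10 mm thick, x -102 to +78, y -70 to +90 mm; tray guides along x at y +-37.5, 22 mm high; lever hinge at the left, lever crossing over x +20 to the right. White upright gauge plate behind the bar at x +35, y -50 mm, 101 mm high, with two dark ribs facing the robot
- nest (a point): centre of the floor of the round nest: a recess 31 mm in diameter, 4 mm deep in the top of the grey tray block (64 x 64 mm, top 26 mm, nest floor 22 mm above the desk). Axes as the fixture's. The tray starts pulled out towards the robot, clear of the lever
- push_plate (a point): centre of the robot-side face of the upright steel plate that pushes the tray, 48 mm in front of the nest centre; plate 44 mm wide (y), 6 mm thick, from 12 to 46 mm above the desk; the point is 36 mm above the desk. Push along the fixture's +x with about 1 N; it stays where it is left
- tray (a joint): travel of the tray along the fixture's +x, m: 0 fully out, 0.070 fully in against its stop, nest then under the probe
- lever (a joint): angle of the spring lever (steel bar 16 mm wide, black pad at its right end), rad: 0 at rest (bar sloping up to the right), grows as the pad is pressed, hard stop 0.45. At 0.25 the bar lies midway between the ribs; at 0.19 and 0.31 it meets a rib. The spring lifts it when let go; about 6 N at the pad hold 0.25. Hinge axis along the fixture's x, through y +70 mm, 42 mm above the desk
- lever_pad (a point): centre of the top of the black pad at the lever's right end, 42 x 40 mm (level when the lever is at 0.25 rad). With the lever at rest it is 106 mm above the desk, 155 mm to the right of the hinge axis and 64 mm above it, at fixture x +20, y -85 mm; at 0.25 rad it is 66 mm above the desk and 11 mm farther to the right
- probe: brass probe pin, 5 mm in diameter, below the lever bar on a soft spring of its own (under 1.5 N, up to 20 mm of give); origin at its tip, 43 mm above the desk with the lever at rest; at 0.25 rad it stands upright on the centre of a seated puck when the tray is fully in
- puck: the sample puck again, but with its origin at the centre of its underside; z up
- objective: bystander: microscope objective standing upright, 27 mm in diameter, 50 mm high; origin under it; left or right of the fixture
- wafer_case: bystander: round flat white wafer carrier, 66 mm in diameter, 18 mm high, lying on the desk right of the fixture; origin under it
- mirror_mount: bystander: small square black mirror mount, 38 x 34 x 34 mm, left of the fixture; origin under it
- dropper: bystander: dropper bottle, 33 mm in diameter, 94 mm high, standing behind the fixture; origin under it
- post: bystander: steel post 13 mm in diameter, 61 mm high, standing at the front left; origin under it
- tweezers1: bystander: steel tweezers 120 mm long lying at the front edge; origin under its middle

How it is judged (in metres and radians):
On the way, in this order (a step that is already met when the one before it is completed fails the run):
1. the puck lies flat and face up in the nest, the tray not yet in (horizontal distance between puck and nest below 0.006 m and z of puck in the frame of nest below 0.0025 m and angle between puck's own z axis and vertical below 0.12 rad and value of joint tray below 0.05 m), for 0.2 s.
2. the tray is fully in with the puck in it (value of joint tray above 0.065 m and horizontal distance between puck and nest below 0.006 m and z of puck in the frame of nest below 0.0025 m), for 0.2 s.
3. the lever is held in the band between the ribs (value of joint lever between 0.19 and 0.31 rad and contact force between the fingers and lever above 1.5 N), for 0.4 s.
At the end, for the whole second after the job is handed in: Fingers still push on the lever (over 1.5 N), held between the ribs (0.19 to 0.31 rad), probe touching the puck; puck flat and face up in the nest (within 6 mm of its centre, under 2.5 mm above its floor); tray in by over 65 of its 70 mm (all of step 2 and all of step 3 and contact force between probe and puck above 0.1 N and angle between puck's own z axis and vertical below 0.12 rad); the arm keeps its last pose, push and grip.
It fails at once if the lever was pressed down to its hard stop (value of joint lever above 0.42 rad).
It fails at once if another thing on the desk was displaced by more than 30 mm (distance of any of objective, wafer_case, mirror_mount, dropper, post, tweezers1 from where it was at the start of the episode above 0.03 m).
It also fails if it takes over 56 s, if anything falls off the work surface, if the arm or the gripper's body presses on something with over 40 N, if the wrist force passes 120 N, or if a joint passes its speed limit or range.

ROBOT

A 6-joint arm with a two-finger parallel gripper is mounted at the origin on a cart in front of the work surface, level with it; the furniture and walls round the work are solid. World frame = base frame: x ahead of the robot, y to its left, z up, the work surface at z = 0. Lengths are in mm, angles in rad, forces in N, time in s.
With the tool pointing down it reaches from about 400 to 925 mm from the base axis. Payload 12.5 kg.
Tool frame: the origin (TCP) lies where the fingers leave the gripper's body, on its centre line; the fingertips stand 78 mm ahead of it and the grasp point (between the pads) lies 59 mm ahead of it (env.tip_extent is the distance from the TCP to the fingertips, in mm); z points along the fingers, y is the direction in which the jaws open and shut (so a half turn about z gives the same grasp; the last joint's range is limited). The gripper opens to 95 mm and grips with 3 to 60 N. Pads are 20 mm wide; open, the fingers measure 119 mm over their backs; the gripper's body (75 mm by 180 mm) begins 59 mm behind the grasp point.
Start: joints at [-1.287, 0.491, 1.559, -0, 1.092, -0.106], TCP at [237.524, -578.118, 292.261] pointing down, gripper open.
Joint ranges: [-3.1, 3.1], [-0.84, 2.19], [0.05, 2.79], [-1.13, 4.28], [0.06, 2.93], [-2.69, 2.69]. Speed limits (rad/s): [2.22, 2.22, 2.79, 3.14, 3.14, 3.14].

INTERFACE

Orientations are given as [roll, pitch, yaw] about the fixed x, y, z axes, in that order (R = Rz(yaw) Ry(pitch) Rx(roll)).
In Python, from cell import env gives the robot as it stands. The module is installed in compiled form; this text tells all that it offers.
- The arm moves only by the tool play_rows, never from a script. Its argument "targets" is a list of rows, each an object with "linear": the shift along the tool's x, y, z in mm, a list of three; "turn": the turn about the tool's z in rad. A call has 1 to 20 rows; each row is the pose to reach, as a shift and turn from the pose commanded when the call began, along the tool's axes at that moment; what a row does not reach only later rows make up. A row lasts 1/8 s, in which the tool goes at most 62.5 mm and 10.7 degrees, less where a joint would pass 70% of its speed; a pose out of reach is approached as far as the arm can. A call with a gripper value outside its range is refused whole. "hand" is the finger opening in mm, from 0 to 95.1, set as the call begins (left out, the last holds). The fingers move at their own pace and stop on an object; the grip force is fixed at half the most. Time passes only in rows, so rows that repeat a pose let the fingers close. It gives the time, the measured TCP pose, the force and the opening at its end, in the units of the state.
- env.state(): the state, without advancing time (a new reading comes with each control period).
- env.read_camera(name): name is "scene" or "top" or "wrist"; returns (picture, depth): 480x640x3 uint8, red, green, blue; 480x640 float32, mm along the optical axis (not along the pixel's ray), 0 where there is no reading.
- env.camera_params(name): a dict with "fx", "fy", "cx", "cy" (pixels), "R" (3x3) and "t" (3): a world point X has camera coordinates R X + t. Camera axes: x right, y down, z forward; pixel columns grow to the right and rows downward; lengths in mm; the calibration is good to about 2 mm. The wrist camera is an equidistant fisheye: a pixel r from the principal point sees the ray r / f radians off the axis. A picture is of the moment at which its call begins: read the wrist's pose just before it. camera_params takes no time and is no camera call; for the wrist camera it gives the pose at the moment of the call.
- env.job_done(): hands the job in, once; it reports no verdict.
The state is a dict: "t": time; "joints": joint angles; "qvel": joint speeds; "tau": joint torques, N m; "eef_pos": TCP position; "tcp_rot": TCP orientation; "ft_force": force on the tool from outside, world axes, zero at the start; "moment": the same for the moment, N m; "opening": opening from 0.0 (shut) to 1.0 (fully open).
Only numpy, scipy, OpenCV 4.12 (cv2) and the standard library are available. Lean on these libraries where they do the work, as an engineer would, in place of code of your own. Each camera call takes 0.05 s, during which the arm holds its last target.

## Working session

There is one attempt and no reset: what is moved stays moved. The work goes in short steps, Python scripts to look and compute and a tool call to move; the robot and the scene stay as the last step left them, time stands still between calls to the robot, and variables do not carry over. Pictures are saved under pics/ and viewed, and the job is handed in when it is done.

Besides the shell and the picture viewer there is one more tool, called after "Emit:" in YAML: its name, and indented under it one key for each argument. play_rows: Moves the arm, as the interface text tells. Its arguments: {"type":"object","properties":{"targets":{"type":"array","items":{"type":"object","properties":{"linear":{"type":"array","items":{"type":"number"}},"turn":{"type":"number"}}}},"hand":{"type":"number"}},"required":["targets"]}

```bash
mkdir -p pics; cat > h.py <<'E'
from cell import env
import numpy as np, cv2
def snap(n,tag):
    p=env.camera_params(n); im,d=env.read_camera(n)
    cv2.imwrite(f'pics/{tag}.png',im[:,:,::-1]); np.savez(f'pics/{tag}.npz',im=im,d=d,**{k:np.array(v) for k,v in p.items()})
def load(tag): return np.load(f'pics/{tag}.npz')
def w(z,u,v,h=None):
    K=[float(z[k]) for k in('fx','fy','cx','cy')]; R=z['R'];t=z['t']
    r=np.array([(u-K[2])/K[0],(v-K[3])/K[1],1.]); c=-R.T@t; dr=R.T@r
    if h is None: return c+dr*z['d'][int(v),int(u)]
    return c+dr*(h-c[2])/dr[2]
E
python3 - <<'E'
from h import *
snap('top','top0');snap('scene','sc0')
s=env.state();print(s)
for n in('top','scene'):
    p=env.camera_params(n);print(n,{k:np.round(v,2).tolist() for k,v in p.items()})
E
```

```text
{'t': 0.1, 'joints': array([-1.28656995e+00,  4.91488697e-01,  1.55940336e+00, -1.01296597e-05,
        1.09172417e+00, -1.05579579e-01]), 'qvel': array([-1.43599582e-03, -1.21099671e-03, -1.74907514e-03,  1.36418088e-03,
        4.79526055e-05,  1.58208922e-03]), 'tau': array([ 2.35649371e-03, -6.13624620e+01, -2.58607686e+01,  6.93877763e-02,
        4.69964545e-02, -4.80012966e-05]), 'eef_pos': array([ 237.49445951, -577.95656734,  291.72161146]), 'tcp_rot': array([-3.14057383e+00, -9.89336103e-05,  3.89810577e-01]), 'ft_force': array([-0.53742111, -0.18722078, -0.04378271]), 'moment': array([-0.00131761,  0.01959117,  0.01620674]), 'opening': 1.0029946333929123}
top {'fx': 548.09, 'fy': 548.09, 'cx': 316.29, 'cy': 230.76, 'R': [[-0.01, -1.0, -0.01], [-0.98, 0.01, -0.17], [0.18, 0.01, -0.98]], 't': [72.65, 554.52, 1355.22]}
scene {'fx': 563.65, 'fy': 563.65, 'cx': 315.74, 'cy': 233.63, 'R': [[-0.51, -0.86, -0.01], [-0.59, 0.36, -0.72], [0.63, -0.37, -0.69]], 't': [348.94, 361.44, 844.43]}
```

View pics/top0.png

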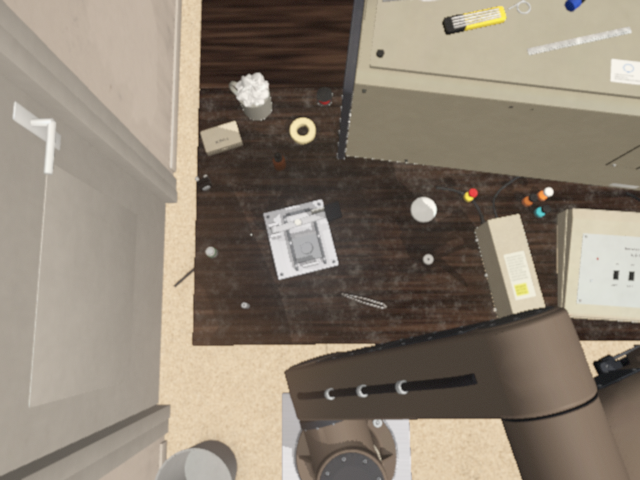

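View pics/sc0.png

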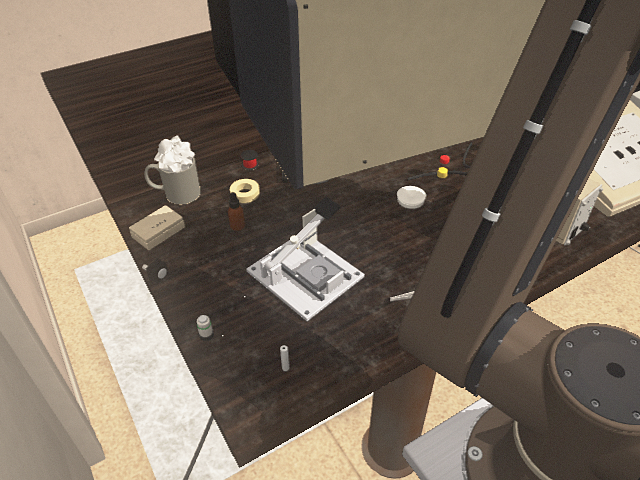

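```bash
python3 - <<'E'
from h import *
z=load('top0');im=z['im'][:,:,::-1]
a=cv2.resize(im[185:295,250:360],None,fx=5,fy=5,interpolation=cv2.INTER_CUBIC)
b=cv2.resize(im[230:285,400:450],None,fx=5,fy=5,interpolation=cv2.INTER_CUBIC)
c=np.zeros((550,800,3),np.uint8);c[:,:550]=a;c[:275,550:]=b;cv2.imwrite('pics/z0.png',c)
print(w(z,428,259,11),w(z,428,259),w(z,306,247,26))
g=cv2.cvtColor(z['im'],cv2.COLOR_RGB2GRAY)[245:275,415:442];print(g[::2,::2])
m=(g>110).astype(np.uint8);n,l,s,ce=cv2.connectedComponentsWithStats(m);print(s,ce+[415,245])
E
```

```text
[ 483.55120134 -224.05625061   11.        ] [ 483.84944451 -224.53286252    8.56453127] [517.12731537  92.99190603  26.        ]
[[ 46  46  47  46  48  49  48  45  46  45  45  45  44  50]
 [ 40  39  46  48  52  48  47  46  46  42  45  50  52  54]
 [ 39  42  41  42  40  43  41  40  43  43  49  53  54  53]
 [ 41  46  48  42  41  43  42  41  42  44  49  54  55  57]
 [ 46  49  51  43  40  47  72  70  44  42  47  51  50  46]
 [ 48  53  50  45  60 146 181 181 137  49  47  48  46  46]
 [ 44  46  46  46 126 192 185 188 189 101  51  52  51  56]
 [ 48  49  40  44 142 194 161 159 195 128  43  44  45  49]
 [ 53  51  45  40 109 188 190 193 187  93  42  41  42  42]
 [ 74  56  50  45  57 122 164 168 122  50  46  46  48  52]
 [ 83  59  49  52  43  45  60  58  43  45  47  48  46  49]
 [ 74  64  56  62  57  48  43  44  48  55  57  56  56  55]
 [ 68  62  51  58  60  54  42  43  54  61  56  50  49  47]
 [ 54  48  44  47  50  51  46  45  52  54  47  45  42  46]
 [ 55  53  50  46  54  60  55  52  57  64  65  55  56  61]]
[[  0   0  27  30 718]
 [  8   9  11  11  92]] [[428.00696379 259.58077994]
 [427.94565217 258.86956522]]
```

View pics/z0.png

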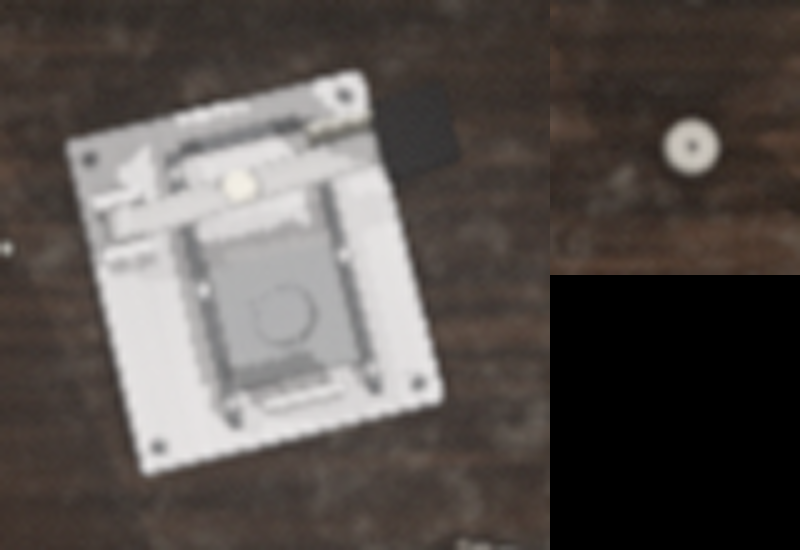

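```bash
cat >> h.py <<'E'
def tool(dX,dY,dZ,yaw):
    c,s=np.cos(yaw),np.sin(yaw); return np.round([c*dX+s*dY, s*dX-c*dY, -dZ],1)
E
python3 - <<'E'
from h import *
z=load('top0')
pts=[(67,143),(358,72),(442,402),(145,472)]
f=np.array([(78,90),(78,-70),(-102,-70),(-102,90)],float)
P=np.array([w(z,u/5+250-.4,v/5+185-.4,10)[:2] for u,v in pts]);print(P.round(1))
A=f-f.mean(0);B=P-P.mean(0)
th=np.arctan2((A[:,0]*B[:,1]-A[:,1]*B[:,0]).sum(),(A*B).sum())
R=np.array([[np.cos(th),-np.sin(th)],[np.sin(th),np.cos(th)]]);o=P.mean(0)-R@f.mean(0)
print(th,o,(P-(f@R.T+o)).round(1)); print('nest out',R@[-50,0]+o,'by pixel',w(z,285/5+250-.4,314/5+185-.4,26))
s=env.state();e=s['eef_pos'];y=s['tcp_rot'][2]
print(tool(484-e[0],-224-e[1],200-e[2],y),y-th)
E
```

```text
[[611.6 206.8]
 [648.1  51.9]
 [471.   10.5]
 [436.5 165.3]]
0.22855425219258543 [555.74458211 101.57788238] [[ 0.3 -0.1]
 [ 0.5  0.8]
 [-1.3  0.2]
 [ 0.5 -0.8]]
nest out [507.04483334  90.24940189] by pixel [516.05910895  91.44524448  26.        ]
[ 362.5 -233.7   91.7] 0.16125632505506046
```

Emit:
play_rows:
  targets:
    - {"linear":[30,-20,8],"turn":0.02}
    - {"linear":[75,-48,20],"turn":0.04}
    - {"linear":[120,-78,32],"turn":0.06}
    - {"linear":[165,-107,43],"turn":0.08}
    - {"linear":[210,-136,55],"turn":0.1}
    - {"linear":[255,-165,66],"turn":0.12}
    - {"linear":[300,-194,77],"turn":0.14}
    - {"linear":[340,-220,87],"turn":0.16}
    - {"linear":[362,-234,92],"turn":0.16}
    - {"linear":[362,-234,92],"turn":0.16}

```text
t: 1.35
eef_pos: [484.0, -222.8, 199.7]
tcp_rot: [-3.141, 0.001, 0.233]
ft_force: [-0.5, -0.0, -0.1]
opening: 0.996
```

```bash
python3 - <<'E'
from h import *
snap('wrist','w1')
s=env.state();print(s['t'],s['eef_pos'],s['tcp_rot'],s['ft_force'])
p=env.camera_params('wrist');print(p)
E
```

```text
1.4 [ 483.49282202 -223.76217774  199.97775014] [-3.14126114e+00  5.59853045e-04  2.31423008e-01] [-0.34184746 -0.7288906   0.17942162]
{'fx': 371.64829954431775, 'fy': 371.64829954431775, 'cx': 315.41968799583134, 'cy': 248.8079651706869, 'R': array([[ 2.29987347e-01, -9.73193511e-01, -4.59139332e-04],
       [-9.46338554e-01, -2.23750939e-01,  2.33192748e-01],
       [-2.27044402e-01, -5.31968803e-02, -9.72430425e-01]]), 't': array([-328.2063267 ,  403.39195908,  397.02992319])}
```

View pics/w1.png

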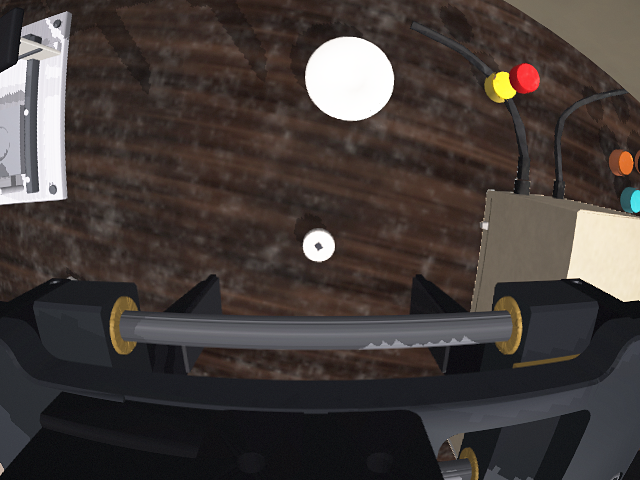

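```bash
cat >> h.py <<'E'
def fish(z,u,v,h):
    x=(u-float(z['cx']))/float(z['fx']);y=(v-float(z['cy']))/float(z['fy']);r=np.hypot(x,y)
    k=np.sin(r)/r if r>1e-9 else 1.
    ray=np.array([x*k,y*k,np.cos(r)]);R=z['R'];c=-R.T@z['t'];d=R.T@ray
    return c+d*(h-c[2])/d[2]
E
python3 - <<'E'
from h import *
z=load('w1');g=cv2.cvtColor(z['im'],cv2.COLOR_RGB2GRAY)
m=np.zeros_like(g);m[220:270,295:345]=(g[220:270,295:345]>120)
c=max(cv2.findContours(m,0,2)[0],key=cv2.contourArea);h=cv2.convexHull(c)
(u,v),r=cv2.minEnclosingCircle(h);print(u,v,r,fish(z,u,v,11),[fish(z,u+dx,v,11).round(1).tolist() for dx in(-r,r)])
M=cv2.moments(h);print(M['m10']/M['m00'],M['m01']/M['m00'])
e=env.state()['eef_pos'];P=fish(z,u,v,11);print(tool(P[0]-e[0],P[1]-e[1],84-e[2],.2314))
E
```

```text
318.2481384277344 245.23919677734375 16.455690383911133 [ 485.50926958 -223.81455213   11.        ] [[482.6, -211.4, 11.0], [488.5, -236.2, 11.0]]
318.2946558536078 245.21064670409646
[  2.    0.5 116. ]
```

Emit:
play_rows:
  hand: 60
  targets:
    - {"linear":[1,0,25]}
    - {"linear":[2,0,55]}
    - {"linear":[2,0,80]}
    - {"linear":[2,0,100]}
    - {"linear":[2,0,110]}
    - {"linear":[2,0,115]}
    - {"linear":[2,0,116]}
    - {"linear":[2,0,116]}

```text
validation failed for argument at $.ta...
```

Emit:
play_rows:
  hand: 15
  targets:
    - {"linear":[0,0,0]}
    - {"linear":[0,0,0]}
    - {"linear":[0,0,0]}
    - {"linear":[0,0,0]}
    - {"linear":[0,0,0]}
    - {"linear":[0,0,0]}
    - {"linear":[0,0,0]}
    - {"linear":[0,0,0]}

```text
validation failed for argument at $.ta...
```

Emit:
play_rows:
  targets:
    - {"linear":[0,0,-10]}
    - {"linear":[0,0,-35]}
    - {"linear":[0,0,-65]}
    - {"linear":[0,0,-90]}
    - {"linear":[0,0,-110]}
    - {"linear":[0,0,-116]}
    - {"linear":[0,0,-116]}

```text
validation failed for argument at $.ta...
```

```bash
python3 - <<'E'
from h import *
snap('wrist','w2')
s=env.state();print(s['t'],s['eef_pos'],s['tcp_rot'],s['ft_force'],s['opening'])
E
```

```text
1.45 [ 483.23466084 -224.43738663  200.19391092] [3.14157405e+00 2.74828525e-04 2.30275034e-01] [ 0.50428515 -0.0359125  -0.22338739] 0.9998069065105036
```

View pics/w2.png

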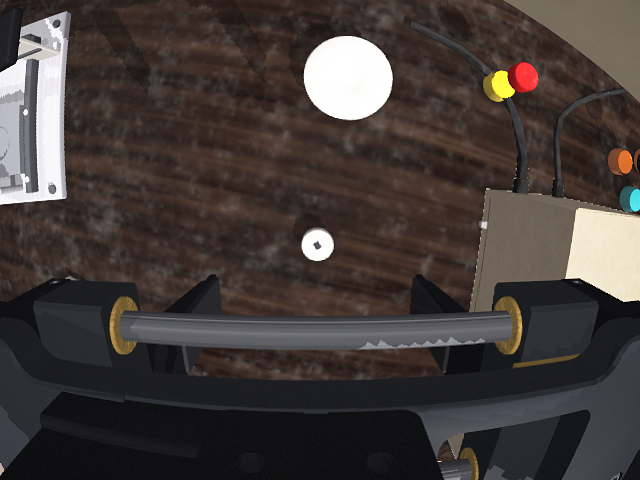

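Turn is required in each row; nothing moved. Puck still at (318,245).

Emit:
play_rows:
  hand: 60
  targets:
    - {"linear":[1,0,25],"turn":0}
    - {"linear":[2,0,55],"turn":0}
    - {"linear":[2,0,80],"turn":0}
    - {"linear":[2,0,100],"turn":0}
    - {"linear":[2,0,110],"turn":0}
    - {"linear":[2,0,115],"turn":0}
    - {"linear":[2,0,116],"turn":0}
    - {"linear":[2,0,116],"turn":0}

```text
t: 2.45
eef_pos: [485.6, -223.8, 84.7]
tcp_rot: [3.141, -0.001, 0.23]
ft_force: [0.4, -0.2, -0.5]
opening: 0.63
```

Emit:
play_rows:
  hand: 15
  targets:
    - {"linear":[0,0,0],"turn":0}
    - {"linear":[0,0,0],"turn":0}
    - {"linear":[0,0,0],"turn":0}
    - {"linear":[0,0,0],"turn":0}
    - {"linear":[0,0,0],"turn":0}
    - {"linear":[0,0,0],"turn":0}
    - {"linear":[0,0,0],"turn":0}

```text
t: 3.32
eef_pos: [485.4, -223.7, 84.3]
tcp_rot: [3.141, -0.0, 0.23]
ft_force: [0.7, 0.3, 0.5]
opening: 0.244
```

Emit:
play_rows:
  targets:
    - {"linear":[0,0,-15],"turn":0}
    - {"linear":[0,0,-50],"turn":0}
    - {"linear":[0,0,-90],"turn":0}
    - {"linear":[10,-30,-120],"turn":0}
    - {"linear":[23,-72,-128],"turn":0}
    - {"linear":[36,-114,-128],"turn":0}
    - {"linear":[50,-158,-128],"turn":0}
    - {"linear":[64,-202,-128],"turn":0}
    - {"linear":[78,-246,-128],"turn":0}
    - {"linear":[90,-282,-128],"turn":0}
    - {"linear":[96,-301,-128],"turn":0}
    - {"linear":[96,-301,-128],"turn":0}

```text
t: 4.82
eef_pos: [510.1, 92.4, 213.0]
tcp_rot: [3.141, -0.001, 0.232]
ft_force: [0.5, -0.2, -0.4]
opening: 0.243
```

```bash
python3 - <<'E'
from h import *
snap('wrist','w3')
s=env.state();print(s['t'],s['eef_pos'],s['tcp_rot'],s['ft_force'],s['opening'])
E
```

```text
4.875 [510.13673063  91.5376972  212.84636098] [ 3.14131736e+00 -4.65606753e-04  2.31101551e-01] [ 0.61609452  0.0040449  -1.18476157] 0.2461183638008046
```

View pics/w3.png

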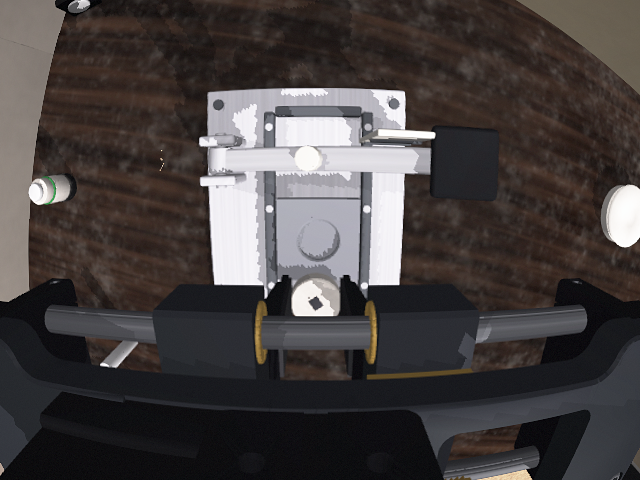

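```bash
python3 - <<'E'
from h import *
z=load('w3');im=z['im'][:,:,::-1]
c=cv2.resize(im[190:325,255:385],None,fx=4.4,fy=4.4,interpolation=cv2.INTER_CUBIC);cv2.imwrite('pics/z3.png',c)
print(c.shape)
E
```

```text
(594, 572, 3)
```

View pics/z3.png

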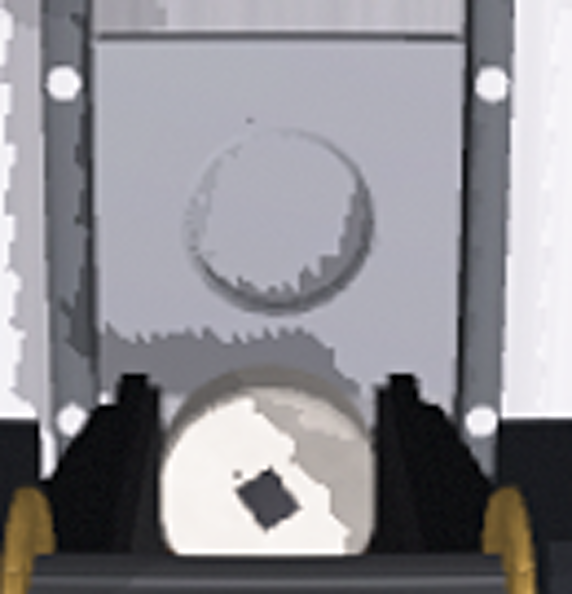

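```bash
python3 - <<'E'
from h import *
z=load('w3')
q=lambda a,b:(255+a/4.4-.4,190+b/4.4-.4)
N=fish(z,*q(279,220.5),26);print('nest',N)
for a,b in((184,220),(374,220),(279,127),(279,314)):print(fish(z,*q(a,b),26).round(1))
print('guides/yaw: bolts',fish(z,*q(64,84),22).round(1),fish(z,*q(491,84),22).round(1),fish(z,*q(72,420),22).round(1),fish(z,*q(481,420),22).round(1))
a=fish(z,*q(96,38),26);b=fish(z,*q(462,38),26);print('tray back edge',a,b,np.linalg.norm(a-b),np.arctan2(-(b-a)[0],-(b-a)[1]) , -np.arctan2((b-a)[0],-(b-a)[1]))
for h in(140,143,146):
  l=fish(z,*q(160,498),h);r=fish(z,*q(375,498),h);print(h,fish(z,*q(267,498),h),np.linalg.norm(l-r))
e=env.state()['eef_pos'];print('tcp',e)
y0,x0=[int(k) for k in q(267,470)][::-1]; print(z['d'][295:312,310:318:3])
i,j=303,308
v=z['d'][i,j];print(v)
E
```

```text
nest [516.5463117   92.51738791  26.        ]
[512.8 108.7  26. ]
[520.5  76.4  26. ]
[532.6  96.3  26. ]
[500.1  88.6  26. ]
guides/yaw: bolts [530.9 134.6  22. ] [548.1  61.8  22. ] [470.6 120.6  22. ] [487.9  47.5  22. ]
tray back edge [540.4979111  130.47238661  26.        ] [555.00857654  69.37683893  26.        ] 62.79510616037094 -0.23318712723395416 -0.23318712723395416
140 [509.85259971  93.04569485 140.        ] 23.296734546170914
143 [511.01687178  93.32033009 143.        ] 22.872951798818697
146 [512.18114386  93.59496532 146.        ] 22.449169051466484
tcp [510.13673063  91.5376972  212.84636098]
[[176.80211 176.82227 177.09068]
 [175.9977  176.26216 177.1287 ]
 [176.6178  178.2887  175.67   ]
 [177.26953 176.23427 175.98294]
 [178.46765 176.80212 176.17017]
 [176.83641 177.06816 176.81227]
 [177.33157 176.94394 177.20314]
 [177.23126 176.66565 177.19255]
 [176.64552 176.97711 176.29399]
 [176.26155 176.93188 177.80849]
 [177.4024  177.15533 177.18118]
 [177.54144 178.71182 177.49557]
 [177.75514 178.25742 177.2845 ]
 [178.88687 178.62006 178.27902]
 [178.82697 177.95067 177.65186]
 [177.32053   0.      177.2855 ]
 [178.35474 179.2205  178.27856]]
178.56111
```

```bash
python3 - <<'E'
from h import *
z=load('w3')
R=z['R'];c=-R.T@z['t']
P=[]
for v in range(285,312):
  for u in range(296,338):
    d=z['d'][v,u]
    if d<150 or d>200: continue
    a=fish(z,u,v,0)-c; a/= (R@a)[2]; P.append(c+a*d)
P=np.array(P);
A=np.c_[P[:,:2]-P[:,:2].mean(0),np.ones(len(P))];k=np.ones(len(P),bool)
for _ in range(5):
  s=np.linalg.lstsq(A[k],P[k,2],rcond=None)[0];k=abs(A@s-P[:,2])<1.5
print(len(P),k.sum(),s,P[k].mean(0))
print(tool(6,.2,0,.231))
E
```

```text
1129 1102 [-3.15395220e-03  1.09182618e-02  1.38108549e+02] [511.57774124  92.8647475  138.10889347]
[5.9 1.2 0. ]
```

Emit:
play_rows:
  targets:
    - {"linear":[3,0.6,10],"turn":0}
    - {"linear":[6,1.2,35],"turn":0}
    - {"linear":[6,1.2,60],"turn":0}
    - {"linear":[6,1.2,80],"turn":0}
    - {"linear":[6,1.2,93],"turn":0}
    - {"linear":[6,1.2,99],"turn":0}
    - {"linear":[6,1.2,102],"turn":0}
    - {"linear":[6,1.2,104],"turn":0}
    - {"linear":[6,1.2,105.5],"turn":0}
    - {"linear":[6,1.2,105.5],"turn":0}

```text
t: 6.12
eef_pos: [516.5, 91.5, 106.9]
tcp_rot: [3.141, -0.0, 0.23]
ft_force: [-0.1, -0.1, -0.1]
opening: 0.242
```

```bash
python3 - <<'E'
from h import *
snap('wrist','w4')
s=env.state();print(s['t'],s['eef_pos'],s['tcp_rot'],s['ft_force'],s['opening'])
E
```

```text
6.175 [516.48165415  91.5197697  106.90434942] [ 3.14144795e+00 -3.21703243e-04  2.29863902e-01] [ 0.18727186  0.84402894 -0.5299086 ] 0.24076397690609963
```

View pics/w4.png

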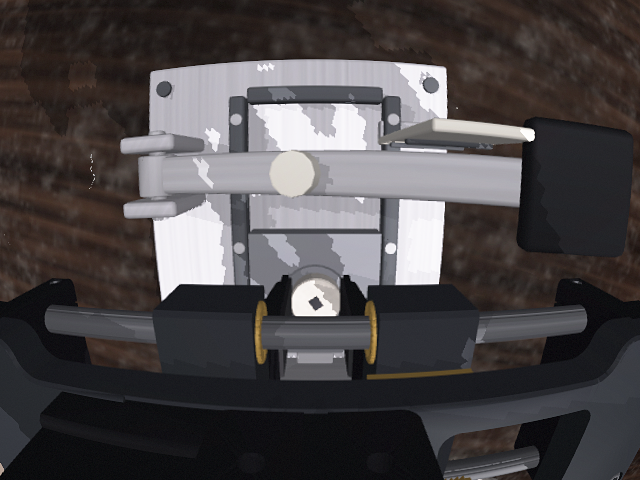

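Emit:
play_rows:
  hand: 40
  targets:
    - {"linear":[0,0,0],"turn":0}
    - {"linear":[0,0,0],"turn":0}
    - {"linear":[0,0,0],"turn":0}
    - {"linear":[0,0,-3],"turn":0}
    - {"linear":[0,0,-15],"turn":0}
    - {"linear":[0,0,-40],"turn":0}
    - {"linear":[0,0,-75],"turn":0}
    - {"linear":[0,0,-100],"turn":0}
    - {"linear":[0,0,-106],"turn":0}
    - {"linear":[0,0,-106],"turn":0}

```text
t: 7.42
eef_pos: [516.3, 91.5, 212.8]
tcp_rot: [3.141, -0.0, 0.23]
ft_force: [-0.3, -0.2, 0.1]
opening: 0.421
```

```bash
python3 - <<'E'
from h import *
snap('wrist','w5')
z=load('w5');im=z['im'][:,:,::-1]
cv2.imwrite('pics/z5.png',cv2.resize(im[190:325,225:405],None,fx=4.4,fy=4.4,interpolation=cv2.INTER_CUBIC))
s=env.state();print(s['t'],s['eef_pos'],s['tcp_rot'],s['ft_force'],s['opening'])
E
```

```text
7.475 [516.15782177  91.45676685 212.21195066] [-3.14154625e+00  6.82464073e-04  2.29738594e-01] [-0.48521461  0.46214129 -0.16399679] 0.419040734677825
```

View pics/z5.png

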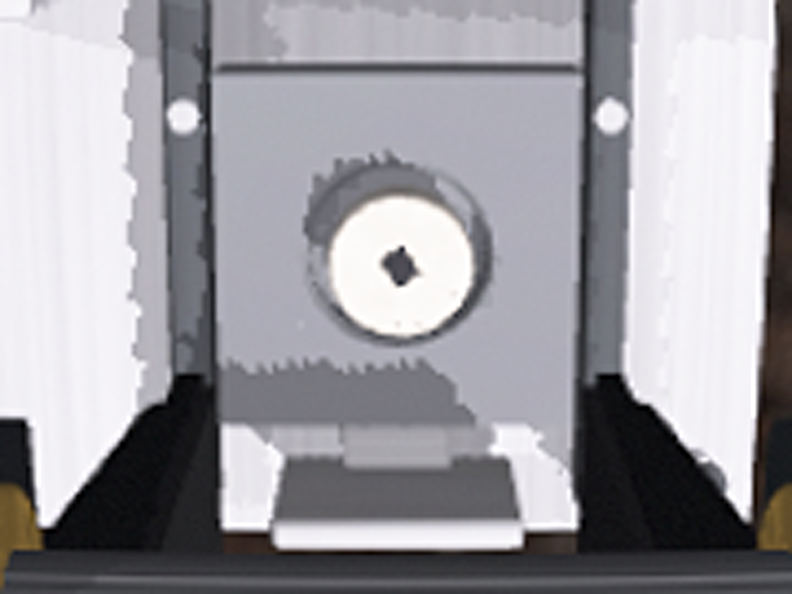

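```bash
python3 - <<'E'
from h import *
z=load('w5');R=z['R'];c=-R.T@z['t']
q=lambda a,b:(225+a/4.4-.4,190+b/4.4-.4)
print('puck',fish(z,*q(400,265),33),'nest',fish(z,*q(399,254),26))
def h(u0,u1,v0,v1):
  o=[]
  for v in range(v0,v1):
    for u in range(u0,u1):
      a=fish(z,u,v,0)-c;a/=(R@a)[2];o.append((c+a*z['d'][v,u])[2])
  return np.median(o)
print(h(309,324,238,262),h(278,290,240,262),h(340,352,240,262))
P=fish(z,*q(398,520),46);print('plate top front edge',P, [fish(z,*q(a,522),46).round(1) for a in(273,524)])
e=env.state()['eef_pos'];n=np.array([np.cos(.231),np.sin(.231)])
N=fish(z,*q(399,254),26)[:2]; t=N-n*48-n*45; print(t,tool(t[0]-e[0],t[1]-e[1],0,.23))
E
```

```text
puck [516.1476657   92.06371435  33.        ] nest [516.3897442   92.29859027  26.        ]
31.480321933325314 25.386271133868945 25.383288145586533
plate top front edge [475.55886185  82.89345703  46.        ] [array([470.2, 103.6,  46. ]), array([480. ,  61.8,  46. ])]
[425.86001665  71.00614023] [-92.6  -0.7   0. ]
```

Emit:
play_rows:
  hand: 0
  targets:
    - {"linear":[-25,0,0],"turn":0}
    - {"linear":[-60,0,0],"turn":0}
    - {"linear":[-85,0,5],"turn":0}
    - {"linear":[-93,0,25],"turn":0}
    - {"linear":[-93,0,55],"turn":0}
    - {"linear":[-93,0,80],"turn":0}
    - {"linear":[-93,0,95],"turn":0}
    - {"linear":[-93,0,100],"turn":0}
    - {"linear":[-93,0,100],"turn":0}

```text
t: 8.6
eef_pos: [425.7, 70.3, 112.3]
tcp_rot: [-3.141, 0.001, 0.23]
ft_force: [-0.1, -0.0, 0.1]
opening: 0.006
```

```bash
python3 - <<'E'
from h import *
snap('wrist','w6')
s=env.state();print(s['t'],s['eef_pos'],s['tcp_rot'],s['ft_force'],s['opening'])
E
```

```text
8.65 [425.90354298  70.31375631 112.75551022] [3.14155981e+00 2.15914360e-04 2.29807895e-01] [-0.01319296  0.31980695  0.12595033] 0.0055288271880431636
```

View pics/w6.png

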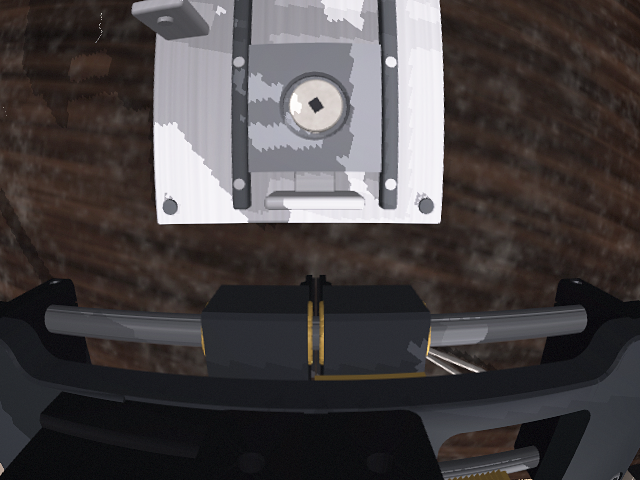

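Emit:
play_rows:
  targets:
    - {"linear":[10,0,0],"turn":0}
    - {"linear":[22,0,0],"turn":0}
    - {"linear":[28,0,0],"turn":0}
    - {"linear":[32,0,0],"turn":0}
    - {"linear":[36,0,0],"turn":0}
    - {"linear":[41,0,0],"turn":0}
    - {"linear":[46,0,0],"turn":0}
    - {"linear":[51,0,0],"turn":0}
    - {"linear":[56,0,0],"turn":0}
    - {"linear":[61,0,0],"turn":0}
    - {"linear":[66,0,0],"turn":0}
    - {"linear":[71,0,0],"turn":0}
    - {"linear":[76,0,0],"turn":0}
    - {"linear":[81,0,0],"turn":0}
    - {"linear":[86,0,0],"turn":0}
    - {"linear":[91,0,0],"turn":0}
    - {"linear":[95,0,0],"turn":0}
    - {"linear":[98,0,0],"turn":0}
    - {"linear":[100,0,0],"turn":0}

```text
t: 11.02
eef_pos: [519.2, 92.3, 112.5]
tcp_rot: [-3.141, 0.012, 0.23]
ft_force: [-28.1, -11.3, 21.9]
opening: 0.008
```

```bash
python3 - <<'E'
from h import *
snap('wrist','w7')
s=env.state();print(s['t'],s['eef_pos'],s['tcp_rot'],s['ft_force'],s['opening'])
E
```

```text
11.075 [519.18510004  92.21754416 112.51661462] [-3.14062699  0.01181811  0.2303788 ] [-23.18874015 -10.34829593  19.64634591] 0.006201152505786351
```

View pics/w7.png

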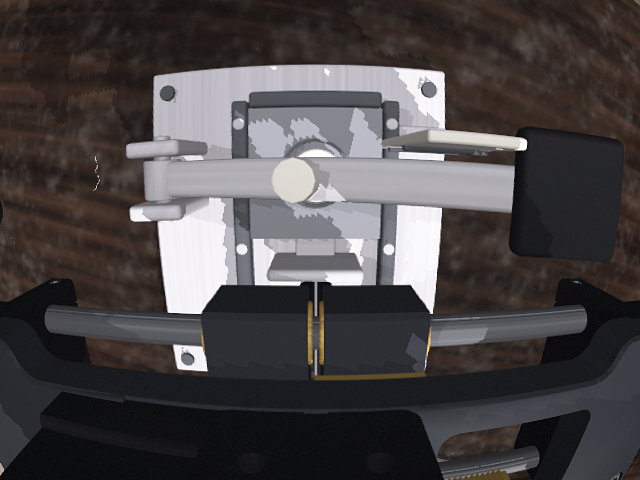

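Emit:
play_rows:
  targets:
    - {"linear":[-4,0,0],"turn":0}
    - {"linear":[-5,0,0],"turn":0}

```text
t: 11.32
eef_pos: [518.1, 91.8, 112.7]
tcp_rot: [3.142, 0.001, 0.23]
ft_force: [-2.0, -1.3, 0.2]
opening: 0.005
```

```bash
python3 - <<'E'
from h import *
snap('wrist','w8')
z=load('w8');im=z['im'][:,:,::-1]
cv2.imwrite('pics/z8.png',cv2.resize(im[80:300,210:420],None,fx=2.7,fy=2.7,interpolation=cv2.INTER_CUBIC))
s=env.state();print(s['t'],s['eef_pos'],s['tcp_rot'],s['ft_force'],s['opening'])
E
```

```text
11.375 [518.13308249  91.86239851 112.68537771] [3.14155062e+00 6.58741440e-04 2.29792143e-01] [-5.12266706 -0.98076618  1.00384389] 2.032729815417607e-05
```

View pics/z8.png

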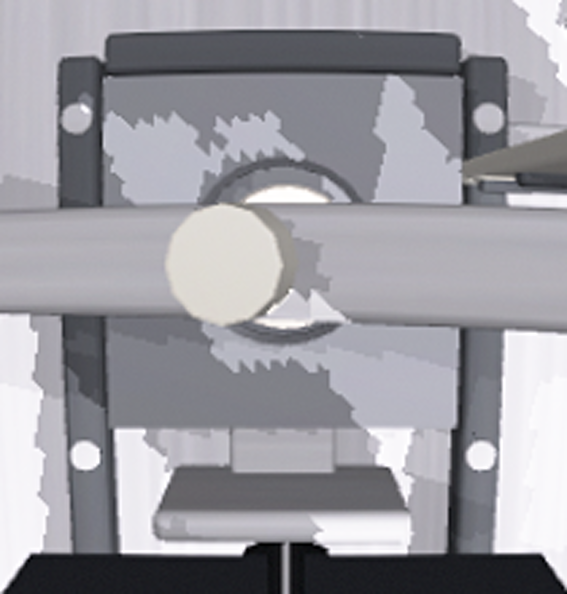

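```bash
python3 - <<'E'
from h import *
z=load('w8')
q=lambda a,b:(210+a/2.7-.3,80+b/2.7-.3)
n=np.array([np.cos(.231),np.sin(.231)])
N=fish(z,*q(283,250),26);print(N,(N[:2]-[516.4,92.3])@n)
B=fish(z,*q(283,73),26);F=fish(z,*q(283,428),26);print((B[:2]-[516.4,92.3])@n-32,(F[:2]-[516.4,92.3])@n+32)
T=fish(z,*q(283,542),46);print('plate',(T[:2]-[516.4,92.3])@n+48)
E
```

```text
[576.74921326 106.72255726  26.        ] 62.04827326919898
61.74102109221744 61.8339334727916
plate 62.6770516931633
```

Emit:
play_rows:
  targets:
    - {"linear":[-10,0,0],"turn":0}
    - {"linear":[-30,0,0],"turn":0}
    - {"linear":[-30,0,-30],"turn":0}
    - {"linear":[-30,0,-65],"turn":0}
    - {"linear":[-30,0,-95],"turn":0}
    - {"linear":[-25,15,-105],"turn":0}
    - {"linear":[0,40,-105],"turn":0}
    - {"linear":[30,65,-105],"turn":0}
    - {"linear":[50,80,-105],"turn":0}
    - {"linear":[59,86,-105],"turn":0}
    - {"linear":[59,86,-105],"turn":0}

```text
t: 12.75
eef_pos: [595.4, 21.2, 216.9]
tcp_rot: [-3.141, 0.001, 0.229]
ft_force: [-0.1, -0.8, -1.2]
opening: 0.008
```

```bash
python3 - <<'E'
from h import *
snap('wrist','w9');snap('scene','s9')
s=env.state();print(s['t'],s['eef_pos'],s['tcp_rot'],s['ft_force'],s['opening'])
z=load('s9');im=z['im'][:,:,::-1]
cv2.imwrite('pics/zs9.png',cv2.resize(im[180:330,220:390],None,fx=3.9,fy=3.9,interpolation=cv2.INTER_CUBIC))
E
```

```text
12.85 [594.71376864  21.82356599 217.33318446] [-3.14134570e+00  8.87758166e-04  2.30010673e-01] [-0.22512715  0.21577323 -0.17406987] 0.004987057434199826
```

View pics/w9.png

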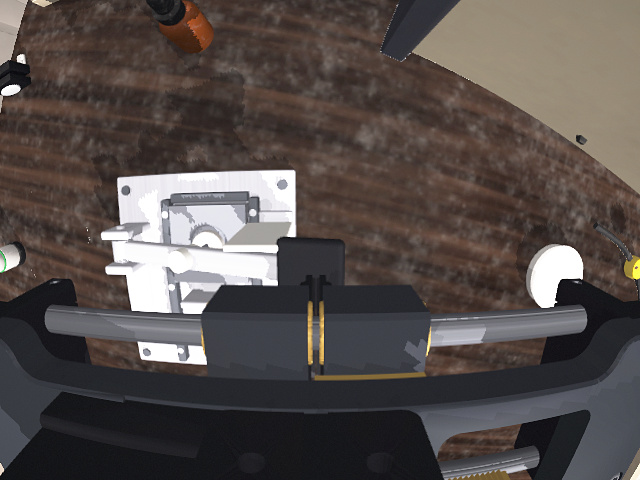

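View pics/zs9.png

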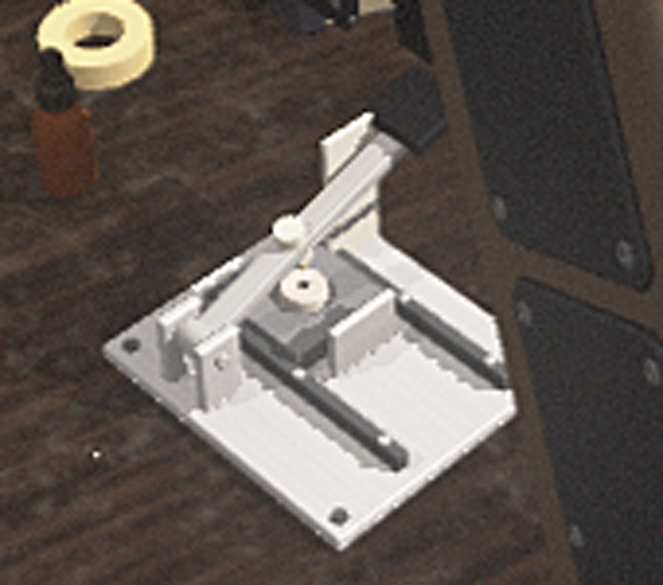

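```bash
python3 - <<'E'
from h import *
z=load('w9');a=fish(z,278,238,101);b=fish(z,344,240,111);m=(a+b)/2;print(a,b,m)
e=np.array([594.9,21.6]);n=np.array([np.cos(.23),np.sin(.23)]);r=np.array([n[1],-n[0]])
d=m[:2]-e;print('back edge rel tool x,y',d@n,d@r)
E
```

```text
[611.99193536  47.83409746 101.        ] [621.37866511  12.0078608  111.        ] [616.68530023  29.92097913 106.        ]
back edge rel tool x,y 23.10861095535657 -3.135298953355891
```

Emit:
play_rows:
  targets:
    - {"linear":[1,0,10],"turn":0}
    - {"linear":[2,0,22],"turn":0}
    - {"linear":[2,0,28],"turn":0}
    - {"linear":[2,0,32],"turn":0}
    - {"linear":[2,1,36],"turn":0}
    - {"linear":[2,2,40],"turn":0}
    - {"linear":[2,3,44],"turn":0}
    - {"linear":[2,4,48],"turn":0}
    - {"linear":[2,5,52],"turn":0}
    - {"linear":[2,6,56],"turn":0}
    - {"linear":[2,6,60],"turn":0}
    - {"linear":[2,7,63],"turn":0}
    - {"linear":[2,7,65],"turn":0}

```text
t: 14.48
eef_pos: [599.1, 15.2, 152.7]
tcp_rot: [3.141, -0.0, 0.23]
ft_force: [0.7, -4.1, 6.3]
opening: 0.0
```

```bash
python3 - <<'E'
from h import *
snap('scene','s10')
s=env.state();print(s['t'],s['eef_pos'],s['tcp_rot'],s['ft_force'],s['opening'])
z=load('s10');im=z['im'][:,:,::-1]
cv2.imwrite('pics/zs10.png',cv2.resize(im[180:330,220:390],None,fx=3.9,fy=3.9,interpolation=cv2.INTER_CUBIC))
E
```

```text
14.525 [599.10256223  15.14718091 152.48252761] [ 3.14117397e+00 -2.66862110e-04  2.29932472e-01] [ 0.71569797 -2.5715573   4.83240911] 0.005870486738402491
```

View pics/zs10.png

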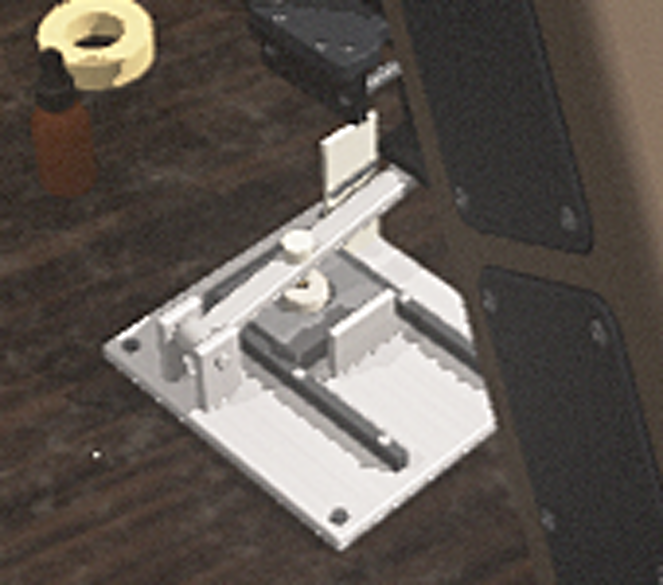

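Emit:
play_rows:
  targets:
    - {"linear":[0,0.5,2],"turn":0}
    - {"linear":[0,1,4],"turn":0}
    - {"linear":[0,1,6],"turn":0}
    - {"linear":[0,1,8],"turn":0}
    - {"linear":[0,1,8.5],"turn":0}
    - {"linear":[0,1,8.5],"turn":0}
    - {"linear":[0,1,8.5],"turn":0}
    - {"linear":[0,1,8.5],"turn":0}
    - {"linear":[0,1,8.5],"turn":0}
    - {"linear":[0,1,8.5],"turn":0}
    - {"linear":[0,1,8.5],"turn":0}

```text
t: 15.9
eef_pos: [599.4, 14.0, 144.4]
tcp_rot: [3.141, -0.001, 0.23]
ft_force: [0.2, -5.2, 7.1]
opening: 0.003
```

```bash
python3 - <<'E'
from h import *
snap('scene','s11');snap('wrist','w11')
s=env.state();print(s['t'],s['eef_pos'],s['tcp_rot'],s['ft_force'],s['opening'])
z=load('s11');im=z['im'][:,:,::-1]
cv2.imwrite('pics/zs11.png',cv2.resize(im[200:280,250:350],None,fx=7,fy=7,interpolation=cv2.INTER_CUBIC))
E
```

```text
16.0 [599.38869056  14.02575008 144.43574463] [ 3.14088294e+00 -6.08218656e-04  2.29912993e-01] [ 0.36307578 -4.67219569  6.16458724] 0.00036289862256159804
```

View pics/zs11.png

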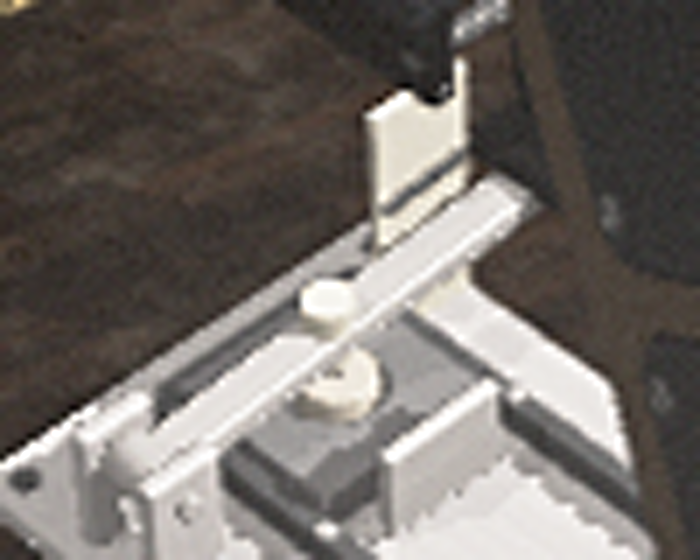

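View pics/w11.png

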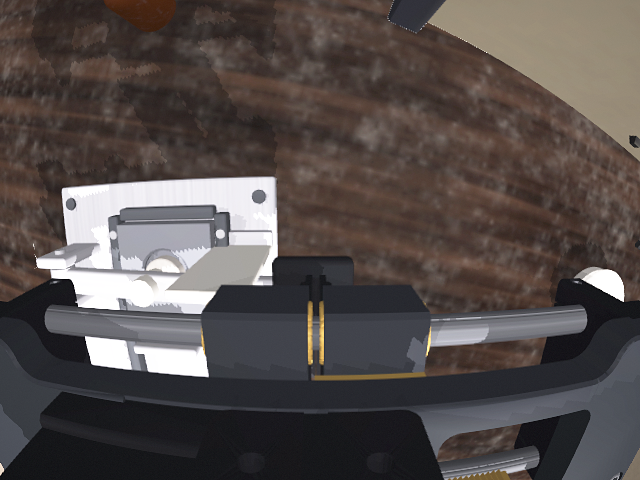

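```bash
python3 - <<'E'
from h import *
def line(tag,p0,p1):
    z=load(tag);P=[]
    for t in np.linspace(0,1,40):
        P.append(w(z,p0[0]+t*(p1[0]-p0[0]),p0[1]+t*(p1[1]-p0[1])))
    P=np.array(P); s=np.hypot(*(P[:,:2]-P[0,:2]).T); k=np.ones(40,bool)
    for _ in range(5):
        c=np.polyfit(s[k],P[k,2],1);k=abs(np.polyval(c,s)-P[:,2])<3
    return np.arctan(c[0]),k.sum(),P[0],P[-1]
a=lambda x,y:(220+x/3.9,180+y/3.9); b=lambda x,y:(250+x/7,200+y/7)
r=line('s9',a(320,208),a(385,155)); f=line('s11',b(375,285),b(490,202))
print(r,f,r[0]-f[0])
r=line('s9',a(215,312),a(270,265)); f=line('s11',b(170,430),b(290,355));print(r[0],f[0],r[0]-f[0])
E
```

```text
(np.float64(0.3284861803969948), np.int64(37), array([579.61006423,  89.74259777,  75.39399033]), array([583.17446763,  48.64751963,  89.53663028])) (np.float64(0.08930648263539663), np.int64(38), array([579.90454166,  86.7814311 ,  53.09063033]), array([589.56629156,  42.04237816,  56.17062019])) 0.23917969776159814
0.30540684324532913 0.08614464634545732 0.2192621968998718
```

Depth gives a lever angle of about 0.22–0.24 and fingertip height gives about 0.25. Both are well inside the band, and the push is about 6 N. I'm handing in.

```bash
python3 - <<'E'
from h import *
env.job_done()
s=env.state();print(s['t'],s['eef_pos'],s['ft_force'])
E
```

```text
the job is handed in; nothing more can be done
the job is handed in; nothing more can be done
```

I put the puck face up in the nest, pushed the tray in to its stop, and pressed the lever pad down. The job was handed in at about t = 16 s with the closed fingers still holding the lever.

**Puck:** it sat within about 1 mm of the nest centre, flat, with the chip up. I measured this before the push. Afterwards the pictures showed it still concentric in the nest.

**Tray:** I measured only 62 mm of travel, not 70. Its back edge is against the stop, the push force rose to about 30 N there, and the nest lies at about x +21 in the fixture. So I take it that the tray started about 8–9 mm in. I had no direct reading of the tray joint.

**Lever:**
- **Angle:** the fingertip height of 66.4 mm corresponds to about 0.25 rad. Two depth fits along the bar gave about 0.24 and 0.22 rad, slightly lower, but all three are inside the 0.19–0.31 band.
- **Push:** the wrist force shows about 6–7 N upward, plus about 5 N sideways.
- **Rib:** in the scene picture the upper rib is visible above the bar; the bar hides the lower one.

**Probe:** its contact with the puck follows from the geometry and the scene picture. I did not measure it.

**Other things on the desk:** I saw no contact with any of them, but I did not re-measure their positions at the end.

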